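# Open a deburring tub with a seized wing clamp and unload it

### The arm

A 7-joint arm with a two-finger parallel gripper is mounted at the origin on a cart in front of the work surface, level with it; the furniture and walls round the work are solid. World frame = base frame: x ahead of the robot, y to its left, z up, the work surface at z = 0. Lengths are in m, angles in rad, forces in N, time in s.
With the tool pointing down it reaches from about 0.425 to 0.95 m from the base axis. Payload 4.7 kg.
Tool frame: the origin (TCP) lies between the finger pads; the fingertips stand 25 mm ahead of it and the grasp point (between the pads) lies 6 mm ahead of it; z points along the fingers, y is the line along which they close (so a half turn about z gives the same grasp; the last joint's range is limited). The gripper opens to 85 mm and grips with 20 to 120 N. Pads are 22 mm wide; open, the fingers measure 114 mm over their backs; the gripper's body (76 mm by 85 mm) begins 54 mm behind the grasp point. The pads swing forward as they close: fully open they stand 13 mm farther back than shut.
Start: joints at [1.165, 0.469, -0.049, 1.532, 0.024, 1.141, -0.082], TCP at [0.248, -0.628, 0.256] pointing down, gripper open.
Joint ranges: [-2.59, 2.59], [-0.33, 1.99], [-1.39, 1.29], [0.1, 2.45], [-1.04, 4.18], [0.21, 1.99], [-2.66, 2.66]. Speed limits (rad/s): [2.57, 2.57, 3.14, 3.14, 3.14, 3.14, 3.14].

### API

Orientations are given as a 3x3 rotation matrix whose columns are the frame's x, y, z axes.
In Python, from rig import * gives the robot as it stands. Calls block until the motion is done:
- movep(position, orientation): joint-space move of the TCP to a pose.
- move_l(position, attitude=None, feed=0.15, until_force=None): straight line of the TCP; attitude=None keeps the orientation; feed is the mean speed in m/s. With until_force (N) it stops when the force on the tool has changed by that much, and returns True; else False.
- move_joints(angles): joint-space move.
- command_gripper(opening, newtons=None): finger opening in m; newtons is the grip in N (None keeps the last); returns when the fingers have stopped.
- sleep(seconds).
- inverse_kinematics(position, orientation): joint angles nearest the present ones, or None.
- sense(): the state.
- camera(name): name is "side" or "top" or "wrist"; returns (picture, depth): 420x560x3 uint8, red, green, blue; 420x560 float32, m along the optical axis (not along the pixel's ray), 0 where there is no reading.
- camera_params(name): a dict with "K" (3x3 intrinsics, pixels), "position" and "rotation" of the camera in the world; the wrist camera has in their place "tool_from_camera" (4x4, takes a point from camera to tool coordinates, whose origin is the TCP and whose axes are the flange's). Camera axes: x right, y down, z forward; pixel columns grow to the right and rows downward; lengths in m; the calibration is good to about 2 mm. A picture is of the moment at which its call begins: read the wrist's pose just before it. camera_params takes no time and is no camera call.
A pose or a line that the arm cannot do raises Unreachable and nothing moves.
- finish_job(): hands the job in; it is judged then, once.
The state is a dict: "time_s": time; "joint_pos": joint angles; "qd": joint speeds; "joint_efforts": joint torques, N m; "position": TCP position; "tcp_rot": TCP orientation; "wrist_force": force on the tool from outside, world axes, zero at the start; "ft_torque": the same for the moment, N m; "finger_gap": finger opening in m; "gripper_force": force on a finger pad.
Only numpy, scipy, OpenCV 4.12 (cv2) and the standard library are available. Lean on these libraries where they do the work, as an engineer would, in place of code of your own. Each camera call takes 0.05 s, during which the arm holds its last target. There are 200 camera calls.

### The job

Unload the deburring tub: its wing clamp has rusted tight, so rock it to and fro in small arcs until it breaks free and turn it fully open; open the two slotted clamps with the T-key, never with the fingers. Lift the cover off, lay it flat on the bench, and put every part from the tub into the sheet-steel tray. Then set the cover back on the tub properly seated, turn the wing clamp back over it (the slotted clamps stay open), with the T-key hung back in its rest; do not disturb the spectacles or the oil can.

Things in the scene. Friction and masses are not known exactly. Their poses are not given: they have to be found in the camera images.
- tub: Fixed deburring tub, grey, on a dark motor base; origin on the bench under its centre, x across its 152 mm depth, y along its 262 mm length. Inside 140 x 250 mm; floor 61 mm, rim 111 mm above the bench. Three turn clamps beyond the short ends hold the cover: the wing clamp at +y (149 mm from the centre), two slotted ones at -y (149 mm off, 45 mm to either side)
- wing_dog (a joint): Wing clamp angle, anticlockwise from above: 0 tab over the cover, 1.571 fully open (stop), clear of the cover above 1.25. Seized, it moves only between slightly springy stops at -0.2 and +0.2 and no steady torque frees it: each swing hard against the other stop, paused there 0.15 s, loosens it a step; after 5 to 9 swings it comes free, at the + stop. Then stops are -0.3 and 1.571. Friction 0.15 N m
- wing_grip (a point): Middle of the wing clamp's flat bar, on its turning axis, 149 mm above the bench. Bar 50 mm long (point y), 12 mm thick (point x), 18 mm high; the point turns with it; at joint 0 its axes are the tub's. Under the bar a 10 mm stem; the clamp's tab (30 mm long, top 26 mm below this point) points to the point's -y
- near_dog (a joint): Angle of the slotted clamp on the tub's -x side, anticlockwise from above: 0 its 30 mm tab lies over the cover; stop at 1.571; clear of the cover above 1.25. Friction 0.06 N m, stays where it is left
- far_dog (a joint): The same for the slotted clamp on the tub's +x side
- near_dog_slot (a point): Centre of the top of that clamp's round head (24 mm across), on its turning axis, 130.5 mm above the bench. The slot runs right across the head along the point's y axis, 6 mm wide and 6 mm deep; the point turns with the clamp, at joint 0 its axes are the tub's
- far_dog_slot (a point): The same for the clamp on the tub's +x side
- cover_handle (a point): Centre of the handle bar (90 mm along y, 12 mm thick, 14 mm high) of the loose cover, a plate 156 (x) x 266 (y) x 5 mm, 0.3 to 0.5 kg. Point 45 mm above the cover's lowest edge, 32 mm above the plate. A bead 8 mm deep under the plate drops into the tub's mouth with 3.5 mm play; seated, the point is 148 mm above the bench over the tub's centre, axes parallel, either way round
- key_handle (a point): Centre of the handle bar of the T-key (0.15 kg), hanging upright in its rest at the start. Bar 64 mm long (point y), 12 mm thick (x), 16 mm high; an 8 mm round shank goes straight down from it to a flat blade, 20 mm wide along the bar and 3 mm thick, whose end is 85 mm below this point
- rest_seat (a point): Where the key's handle centre is when it hangs in its fixed rest, 97 mm above the bench. Two uprights, 42 mm clear between them along the rest's y axis, have flared notches (19 mm wide at the bottom) in their tops, notch bottom 89 mm, ears 101 mm above the bench; the key's bar lies in both notches along y, either way round, its shank between the uprights. Base plate 70 x 70 x 4 mm
- tray: Loose open sheet-steel tray 150 (x) x 190 (y) x 24 mm high, walls and floor 4 mm, empty at the start. Origin: centre of its underside; x and y along its sides
- tube_1_mid (a point): Centre of a square steel tube offcut 30 x 100 x 30 mm, long along its y axis, lying in the closed tub at the start; may be absent
- tube_2_mid (a point): The same for a second tube offcut; may be absent
- nut_1_mid (a point): Centre of a large hexagon nut, 31 mm across flats, 35 across corners, 16 mm high, lying flat in the tub; two of its flats face its x axis, the others are 60 degrees on; may be absent
- nut_2_mid (a point): The same for a second nut; may be absent
- spectacles: Spectacles lying on the bench behind the tray, to the left, 141 x 142 x 42 mm, origin at the middle of the underside; not to be moved
- oil_can: Red oil can, 131 x 64 x 191 mm, standing to the left of the tray; not to be moved
Things that resemble listed ones, but are neither listed nor needed, are in the scene too. Of the things shaped like the part that bears rest_seat, the bare steel one is meant.

How it is judged:
On the way, in this order (a step that is already met when the one before it is completed fails the run):
1. the wing clamp is broken free and all three clamps are turned clear of the cover (beyond 1.25 rad) (value of joint each of wing_dog, near_dog, far_dog above 1.25 rad), for 0.2 s.
2. the cover lies flat on the bench, let go (height (world z) of cover_handle below 0.055 m and angle between cover_handle's own z axis and vertical below 0.1 rad and contact force between the fingers and cover below 0.3 N), for 0.2 s.
3. every part is in the tray, let go (x of tube_1_mid in the frame of tray between -0.071 and 0.071 m and y of tube_1_mid in the frame of tray between -0.091 and 0.091 m and z of each of tube_1_mid, tube_2_mid, nut_1_mid, nut_2_mid in the frame of tray below 0.05 m and contact force between the fingers and tube_1 below 0.3 N and x of tube_2_mid in the frame of tray between -0.071 and 0.071 m and y of tube_2_mid in the frame of tray between -0.091 and 0.091 m and contact force between the fingers and tube_2 below 0.3 N and x of nut_1_mid in the frame of tray between -0.071 and 0.071 m and y of nut_1_mid in the frame of tray between -0.091 and 0.091 m and contact force between the fingers and nut_1 below 0.3 N and x of nut_2_mid in the frame of tray between -0.071 and 0.071 m and y of nut_2_mid in the frame of tray between -0.091 and 0.091 m and contact force between the fingers and nut_2 below 0.3 N), for 0.2 s.
At the end, for the whole second after the job is handed in: every part lies in the tray; cover seated in the tub's mouth (7 mm; 4 mm in height; level); wing clamp back over it (below 0.3 rad), slotted clamps still open (above 1.25); T-key hanging in its rest (12 mm); all released and at rest (all of step 3 and horizontal distance between cover_handle and tub below 0.007 m and height (world z) of cover_handle between 0.144 and 0.152 m and angle between cover_handle's own z axis and vertical below 0.035 rad and angle between the y axis of cover_handle and the y axis of tub, either way round below 0.07 rad and value of joint wing_dog below 0.3 rad and value of joint each of near_dog, far_dog above 1.25 rad and distance between key_handle and rest_seat below 0.012 m and angle between key_handle's own z axis and vertical below 0.12 rad and linear speed of each of cover, key, tray below 0.03 m/s); the robot touches nothing.
It fails at once if a slotted clamp is touched by the fingers instead of the key (contact force between the fingers and near_dog above 1 N or contact force between the fingers and far_dog above 1 N).
It fails at once if the spectacles or the oil can are pushed more than 3 cm (distance of any of spectacles, oil_can from where it was at the start of the episode above 0.03 m).
Of tube_1, tube_2, nut_1, nut_2 only 2 to 4 are there at a start; the rules pass over those that are not, and their reading is None.
At some moment in a run one of tray may be knocked a few centimetres aside while the robot is not near it.
It also fails if it takes over 210 s, if anything falls off the work surface, if the arm or the gripper's body presses on something with over 40 N, if the wrist force passes 120 N, or if a joint passes its speed limit or range.

## Working session

There is one attempt and no reset: what is moved stays moved. The work goes in short steps, each a Python script; the robot and the scene stay as the last script left them, time stands still between calls to the robot, and variables do not carry over. Pictures are saved under pics/ and viewed, at most 17 in all, crops included, and the job is handed in when it is done.

```bash
ls; mkdir -p pics; python3 - <<'E'
from rig import *
import cv2,numpy as np
for n in("top","side"):
    p,d=camera(n); cv2.imwrite(f"pics/{n}0.png",cv2.resize(p[:,:,::-1],(800,600),interpolation=cv2.INTER_CUBIC)); np.savez(f"{n}0.npz",p=p,d=d)
    q=camera_params(n); print(n,q)
print(camera_params("wrist")); print(sense())
E
```

```text
pics
top {'K': array([[394.89144036,   0.        , 279.37306389],
       [  0.        , 394.89144036, 207.88264506],
       [  0.        ,   0.        ,   1.        ]]), 'position': array([0.41853872, 0.11381722, 1.18431726]), 'rotation': array([[-1.39004046e-03, -9.97203289e-01,  7.47239520e-02],
       [-9.99778247e-01, -1.84289716e-04, -2.10575924e-02],
       [ 2.10124713e-02, -7.47366527e-02, -9.96981900e-01]])}
side {'K': array([[447.82798233,   0.        , 284.80140903],
       [  0.        , 447.82798233, 211.0085117 ],
       [  0.        ,   0.        ,   1.        ]]), 'position': array([-0.10793655, -1.16558177,  0.68002102]), 'rotation': array([[ 0.89232643, -0.15545127,  0.42377878],
       [-0.45124921, -0.33070855,  0.82885825],
       [ 0.0113002 , -0.93084196, -0.36524725]])}
{'K': array([[374.72964109,   0.        , 288.15278432],
       [  0.        , 374.72964109, 216.85590166],
       [  0.        ,   0.        ,   1.        ]]), 'tool_from_camera': array([[ 1.11078532e-03, -9.46611680e-01, -3.22374151e-01,
         8.28753243e-02],
       [ 9.99999121e-01,  1.2
[... 362 characters left out ...]
, 'qd': array([-0.00017633, -0.00138769,  0.000124  , -0.00431885, -0.00248995,
        0.00083575, -0.00053091]), 'joint_efforts': array([ 3.73048661e-04, -5.11517036e+01, -4.70447307e-02, -2.38391805e+01,
        1.07465245e-02,  4.38641364e-03,  8.86052362e-06]), 'position': array([ 0.24821529, -0.62718837,  0.25532809]), 'tcp_rot': array([[ 9.29818575e-01,  3.68017503e-01, -7.31211305e-04],
       [ 3.68018223e-01, -9.29817112e-01,  1.65110671e-03],
       [-7.22566159e-05, -1.80432877e-03, -9.99998370e-01]]), 'wrist_force': array([-0.4546973 ,  0.37175094, -0.65996354]), 'ft_torque': array([ 0.04192648, -0.05710962, -0.01347281]), 'gripper_force': 0.0, 'finger_gap': 0.08556336800661209}
```

View pics/top0.png

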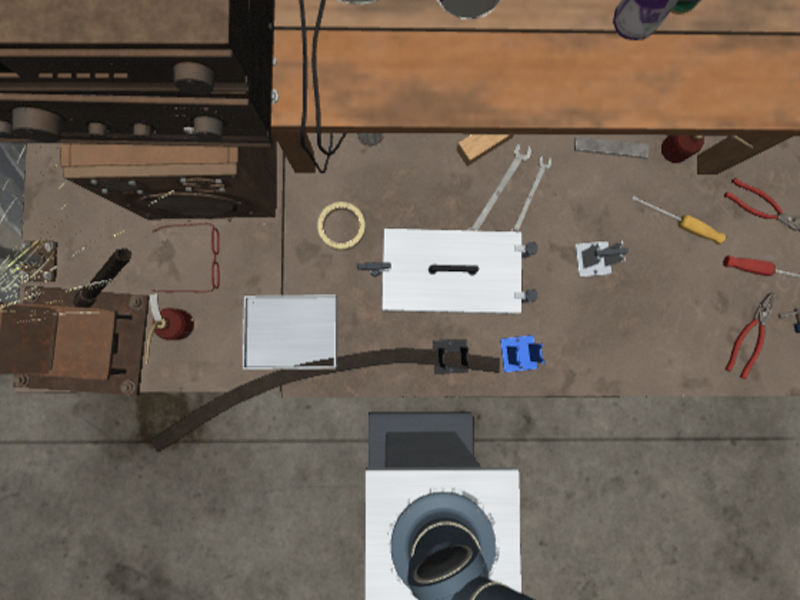

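View pics/side0.png

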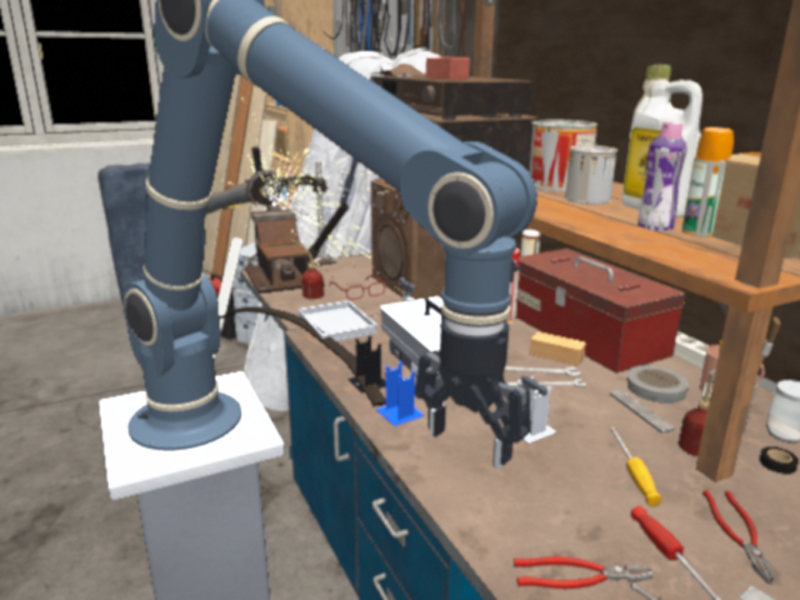

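The top view shows the white cover at (383–522, 229–312) with its handle at (453,269), the wing clamp at (372,268) and the slotted clamps at (527,250) and (527,295). The tray is at (290,332), the spectacles at (190,257) and the oil can at (172,323). There are three rests: bare steel with the key at (598,258), blue at (521,353) and dark at (451,355). The steel one fits the description. I'll measure coarsely, then look from the wrist.

```bash
cat > h.py <<'E'
from rig import *
import cv2,numpy as np
def cam(n):
    s=sense(); p,d=camera(n); q=camera_params(n)
    if n=="wrist":
        T=q["tool_from_camera"]; R=s["tcp_rot"]@T[:3,:3]; t=s["position"]+s["tcp_rot"]@T[:3,3]
    else: R,t=q["rotation"],q["position"]
    return p,d,q["K"],R,t
def rays(c,uv):
    p,d,K,R,t=c; uv=np.atleast_2d(np.asarray(uv,float))
    return (np.c_[(uv[:,0]-K[0,2])/K[0,0],(uv[:,1]-K[1,2])/K[1,1],np.ones(len(uv))])@R.T
def onplane(c,uv,z):
    r=rays(c,uv); t=c[4]; return t+r*((z-t[2])/r[:,2])[:,None]
def cloud(c):
    d=c[1]; v,u=np.mgrid[:d.shape[0],:d.shape[1]]
    return (rays(c,np.c_[u.ravel(),v.ravel()])*d.ravel()[:,None]+c[4]).reshape(d.shape+(3,))
def proj(c,P):
    p,d,K,R,t=c; q=(np.atleast_2d(P)-t)@R@K.T; return q[:,:2]/q[:,2:]
def down(yaw):  # tool z down, finger closing axis (tool y) at angle yaw from world x
    y=np.array([np.cos(yaw),np.sin(yaw),0]); z=np.array([0,0,-1.]); return np.c_[np.cross(y,z),y,z]
def rect(c,mask,z):
    ys,xs=np.nonzero(mask); P=onplane(c,np.c_[xs,ys],z)[:,:2].astype(np.float32)
    (cx,cy),(w,h),a=cv2.minAreaRect(P*1000); return np.round([cx/1000,cy/1000,w/1000,h/1000],4),a
def save(c,name,box=None,s=None):
    im=c[0][:,:,::-1]
    if box: im=im[box[1]:box[3],box[0]:box[2]]
    s=s or min(800/im.shape[1],600/im.shape[0]); cv2.imwrite("pics/"+name,cv2.resize(im,None,fx=s,fy=s,interpolation=cv2.INTER_CUBIC))
E
python3 - <<'E'
from h import *
q=camera_params("top");z=np.load("top0.npz");c=(z["p"],z["d"],q["K"],q["rotation"],q["position"])
X=cloud(c)
def reg(n,u0,v0,u1,v1,zl,zh,f=1.4286):
    u0,v0,u1,v1=[int(a/f) for a in(u0,v0,u1,v1)]
    m=np.zeros(X.shape[:2],bool);m[v0:v1,u0:u1]=1
    m&=(X[...,2]>zl)&(X[...,2]<zh); P=X[m]
    (cx,cy),(w,h),a=cv2.minAreaRect((P[:,:2]*1000).astype(np.float32))
    print(n,m.sum(),np.round([cx,cy,w,h,a],1),"z",np.round(np.percentile(P[:,2],[5,50,95]),4))
reg("cover",375,222,522,318,.105,.126)
reg("handle",420,258,485,280,.13,.17)
reg("wing",350,255,392,280,.13,.17)
reg("slotA",515,238,545,260,.12,.14)
reg("slotB",515,285,545,305,.12,.14)
reg("tray",235,285,345,375,.015,.04)
reg("key",570,230,640,290,.08,.14)
reg("rest",570,230,640,290,.06,.101)
reg("base",570,230,640,290,.002,.01)
reg("specs",150,220,222,295,.005,.06)
reg("can",145,290,198,345,.01,.25)
reg("shelf",300,30,790,128,.1,.8)
reg("bench",350,330,430,390,-.05,.05)
E
```

```text
cover 5288 [551.7  -1.7 280.  156.4  88.6] z [0.1127 0.1161 0.1195]
handle 167 [551.3  -8.7  87.4  11.7  89.5] z [0.1489 0.1539 0.1571]
wing 117 [553.  138.8  14.7  60.7   4.3] z [0.1493 0.1585 0.1634]
slotA 97 [ 592.8 -149.8   41.8   22.7   87.7] z [0.1211 0.1271 0.1318]
slotB 98 [ 502.5 -147.3   21.8   40.5    1.3] z [0.1213 0.1254 0.1323]
tray 732 [430.7 307.9 206.4 161.3  89.9] z [0.0162 0.0224 0.0266]
key 175 [ 590.5 -323.2   38.1   63.2    6.2] z [0.0832 0.1015 0.1068]
rest 136 [ 590.4 -323.2   38.4   63.2    6.2] z [0.0646 0.084  0.1001]
base 417 [ 591.1 -345.8  149.3  126.6   89.7] z [0.0021 0.0035 0.0069]
specs 263 [595.3 539.4 156.5 145.8   1.6] z [0.0052 0.0278 0.0423]
can 709 [466.5 550.8 131.4 107.   89. ] z [0.0138 0.07   0.1315]
shelf 23549 [ 8.214e+02 -1.332e+02  1.617e+02  7.661e+02  5.000e-01] z [0.3491 0.3519 0.3547]
bench 2342 [379.9 112.5 164.8 122.2  89.9] z [-0.0035  0.0008  0.0137]
```

```bash
python3 - <<'E'
from h import *
for p in ([.553,.141,.155],[.55,0,.154],[.595,-.157,.215],[.59,-.323,.1],[.42,-.38,.06],[.43,.31,.1]):
    for y in (-np.pi/2,0,np.pi/2,np.pi):
        q=inverse_kinematics(p,down(y)); print(p,round(y,2),None if q is None else np.round(q,2))
for i,y in enumerate((np.pi/2,-np.pi/2)):
    movep([.53,-.0,.33],down(y)); c=cam("wrist"); save(c,f"w{i}.png"); np.savez(f"w{i}.npz",p=c[0],d=c[1],K=c[2],R=c[3],t=c[4])
print(sense()["time_s"],sense()["position"])
E
```

```text
[0.553, 0.141, 0.155] -1.57 [ 0.14  0.48 -0.61  1.86  0.34  0.9  -2.2 ]
[0.553, 0.141, 0.155] 0 [ 0.29  0.55 -0.83  1.85  0.49  0.96 -0.76]
[0.553, 0.141, 0.155] 1.57 [ 0.39  0.62 -0.99  1.85  0.6   1.01  0.72]
[0.553, 0.141, 0.155] 3.14 [ 0.49  0.72 -1.18  1.84  0.75  1.11  2.17]
[0.55, 0, 0.154] -1.57 [ 0.24  0.41 -0.41  1.92  0.21  0.85 -1.84]
[0.55, 0, 0.154] 0 [ 0.41  0.46 -0.63  1.91  0.34  0.88 -0.39]
[0.55, 0, 0.154] 1.57 [ 0.54  0.51 -0.81  1.9   0.46  0.92  1.08]
[0.55, 0, 0.154] 3.14 [-0.86  0.62  1.11  1.98 -0.68  0.98 -2.55]
[0.595, -0.157, 0.215] -1.57 [ 0.37  0.42 -0.24  1.72  0.11  1.02 -1.48]
[0.595, -0.157, 0.215] 0 [ 0.6   0.47 -0.55  1.7   0.28  1.05 -0.05]
[0.595, -0.157, 0.215] 1.57 [ 0.72  0.51 -0.74  1.7   0.39  1.08  1.43]
[0.595, -0.157, 0.215] 3.14 [-0.55  0.64  1.11  1.77 -0.63  1.14 -2.37]
[0.59, -0.323, 0.1] -1.57 [ 0.49  0.62 -0.08  1.67  0.06  0.85 -1.18]
[0.59, -0.323, 0.1] 0 [ 0.69  0.65 -0.36  1.66  0.28  0.89  0.21]
[0.59, -0.323, 0.1] 1.57 [ 0.87  0.72 -0.66  1.65  0.51  0.96  1.61]
[0.59, -0.323, 0.1] 3.14 [ 0.26  0.63  0.26  1.69 -0.2   0.85 -2.54]
[0.42, -0.38, 0.06] -1.57 [ 0.7   0.54 -0.05  1.96  0.04  0.65 -0.95]
[0.42, -0.38, 0.06] 0 [ 0.9   0.56 -0.32  1.94  0.27  0.68  0.42]
[0.42, -0.38, 0.06] 1.57 [ 1.13  0.63 -0.63  1.93  0.53  0.75  1.77]
[0.42, -0.38, 0.06] 3.14 [ 0.46  0.55  0.27  1.97 -0.23  0.65 -2.27]
[0.43, 0.31, 0.1] -1.57 [-0.82  0.43  0.14  2.03 -0.09  0.69 -2.19]
[0.43, 0.31, 0.1] 0 [ 0.02  0.64 -0.98  1.98  0.69  0.89 -1.33]
[0.43, 0.31, 0.1] 1.57 [ 0.01  0.63 -0.96  1.98  0.68  0.88  0.26]
[0.43, 0.31, 0.1] 3.14 [ 0.13  0.77 -1.18  1.98  0.86  1.02  1.68]
4.875 [ 5.29953677e-01 -7.54812191e-05  3.29817032e-01]
```

View w0.

View pics/w0.png

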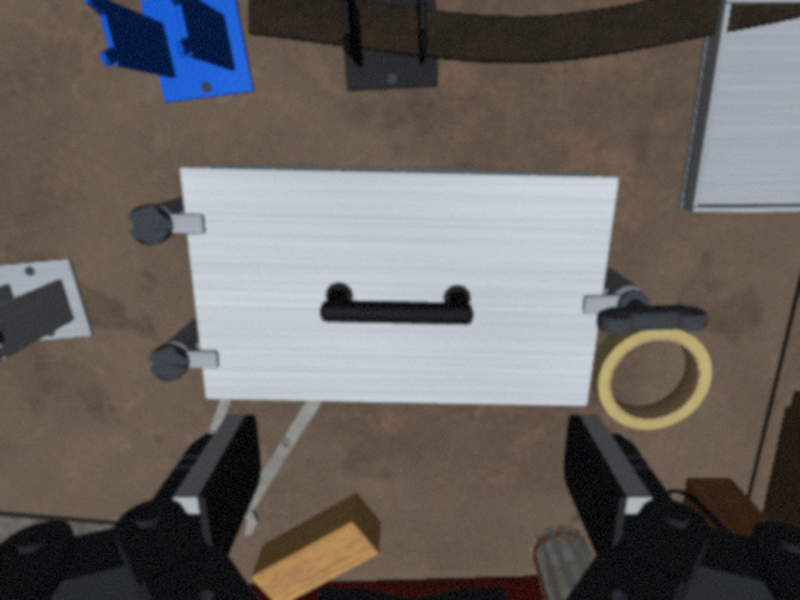

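Wrist view from the far side of the tub: the slotted heads are at (152,223) and (170,360), the wing bar at (652,318) and the handle at (397,312). All three tabs are over the cover. I'll measure both opposed views and average them.

```bash
cat >> h.py <<'E'
def blob(c,guess,z,r,zl,zh,vmax=90,vmin=0,smax=90):
    """min-area rectangle on plane z of pixels near guess within depth band and grey band"""
    X=cloud(c); g=c[0].max(2).astype(int); s=g-c[0].min(2)
    m=(np.hypot(X[...,0]-guess[0],X[...,1]-guess[1])<r)&(X[...,2]>zl)&(X[...,2]<zh)&(g<vmax)&(g>=vmin)&(s<smax)
    m=cv2.morphologyEx(m.astype(np.uint8),cv2.MORPH_CLOSE,np.ones((3,3)))
    n,l,st,_=cv2.connectedComponentsWithStats(m)
    if n<2: return None
    k=1+np.argmax(st[1:,4]); m=l==k
    ys,xs=np.nonzero(m); P=onplane(c,np.c_[xs,ys],z)[:,:2]
    (cx,cy),(w,h),a=cv2.minAreaRect((P*1000).astype(np.float32))
    if w<h: w,h,a=h,w,a+90   # a: angle of the long side from world x
    return np.round([cx,cy,w,h,(a+90)%180-90],1),m.sum(),np.round(np.median(X[m][:,2]),4)
def load(f):
    z=np.load(f); return z["p"],z["d"],z["K"],z["R"],z["t"]
E
python3 - <<'E'
from h import *
for f in("w0.npz","w1.npz"):
    c=load(f); print(f,np.round(c[4],3))
    print("wing",blob(c,[.553,.141],.158,.045,.143,.17))
    print("handle",blob(c,[.551,-.009],.155,.06,.138,.17))
    print("A",blob(c,[.595,-.157],.1305,.025,.12,.14))
    print("B",blob(c,[.505,-.157],.1305,.025,.12,.14))
    print("cover",blob(c,[.551,-.008],.116,.16,.108,.126,256,130,60))
    print("key",blob(c,[.59,-.323],.105,.05,.08,.13,130))
c=load("w1.npz");u=proj(c,[[.505,-.157,.13],[.595,-.157,.13],[.59,-.32,.1]]);print(u)
E
```

```text
w0.npz [ 0.447 -0.001  0.448]
wing (array([550.7, 137.1,  63.1,  16.8, -87.7]), np.int64(1289), np.float64(0.1582))
handle (array([546.4,  -9.9,  87. ,  14.7,  88.7]), np.int64(1520), np.float64(0.1547))
A (array([ 589.8, -158.8,   27. ,   24.9,  -11.3]), np.int64(568), np.float64(0.1302))
B (array([ 500.8, -156.6,   24.8,   24.6,   -2. ]), np.int64(696), np.float64(0.1303))
cover (array([549.2,  -9.2, 283.2, 155.2,  88.8]), np.int64(44509), np.float64(0.1164))
key (array([ 583.3, -280. ,   36.9,    8.7,  -13.9]), np.int64(183), np.float64(0.0847))
w1.npz [ 0.613 -0.     0.448]
wing (array([554.9, 136.7,  63. ,  13.5, -87. ]), np.int64(1280), np.float64(0.1587))
handle (array([551.7, -10.7,  86.6,  12.5,  88.8]), np.int64(1595), np.float64(0.155))
A (array([ 591.7, -159. ,   25.1,   23. ,  -89.9]), np.int64(766), np.float64(0.1303))
B (array([ 502.7, -157. ,   25. ,   24.7,  -89.9]), np.int64(607), np.float64(0.1304))
cover (array([550.4,  -9.2, 284.6, 155.3,  88.7]), np.int64(50098), np.float64(0.1166))
key None
[[463.19192116 216.52871108]
 [479.94691961 112.44343084]
 [644.22733978 116.52671316]]
```

View pics/w1.png

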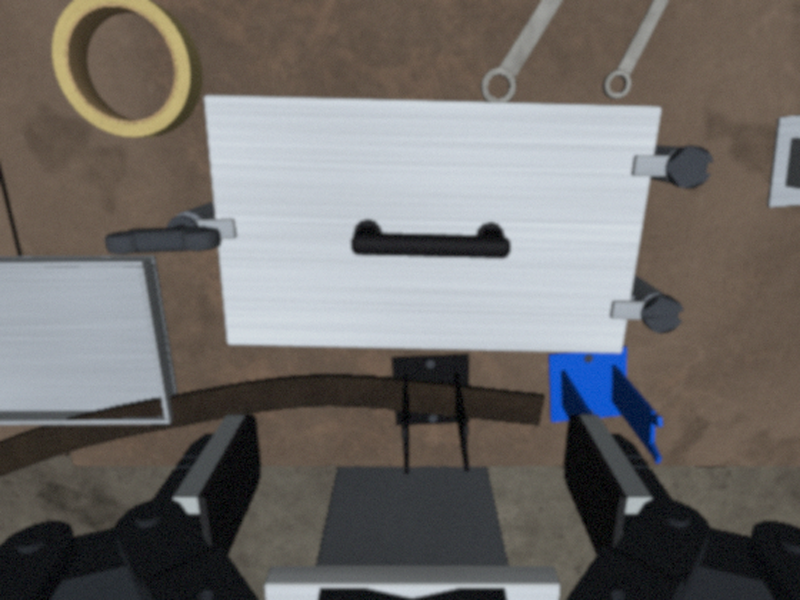

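The tub comes out consistent across clamps, cover and handle: centre (0.5497, −0.009), yaw −0.0225 rad. Next, close looks at the key and rest, and at the slots.

```bash
python3 - <<'E'
from h import *
for i,y in enumerate((-np.pi/2,np.pi/2)):
    movep([.547,-.14,.28],down(y)); c=cam("wrist"); np.savez(f"s{i}.npz",p=c[0],d=c[1],K=c[2],R=c[3],t=c[4])
    for g in([.591,-.159],[.502,-.157]): print(blob(c,g,.1305,.02,.122,.14,130))
    movep([.585,-.323,.26],down(y)); c=cam("wrist"); np.savez(f"k{i}.npz",p=c[0],d=c[1],K=c[2],R=c[3],t=c[4])
    print("key",blob(c,[.59,-.323],.105,.05,.088,.13,130))
    save(c,f"k{i}.png")
c=load("s0.npz"); u=proj(c,[.547,-.155,.13])[0].astype(int);save(c,"s0.png",(max(u[0]-130,0),max(u[1]-97,0),u[0]+130,u[1]+97))
E
```

```text
(array([ 591.9, -160.5,   24.6,   23.3,   -0. ]), np.int64(937), np.float64(0.1306))
(array([ 5.031e+02, -1.584e+02,  2.670e+01,  2.350e+01,  4.000e-01]), np.int64(769), np.float64(0.1306))
key (array([ 587.8, -325.3,   63.1,   20.9,  -85.1]), np.int64(1435), np.float64(0.1047))
(array([ 589.7, -160. ,   26.8,   22.3,   -4. ]), np.int64(762), np.float64(0.1303))
(array([ 500.8, -158.1,   24.3,   23.3,  -18.1]), np.int64(924), np.float64(0.1305))
key (array([ 591.4, -324.1,   63.1,   23.5,  -84.9]), np.int64(1438), np.float64(0.1045))
```

View pics/k0.png

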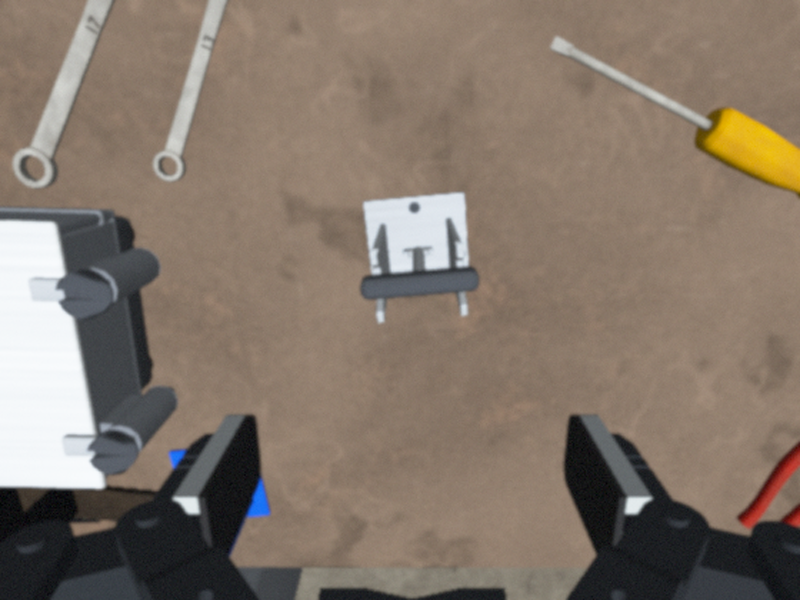

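View pics/s0.png

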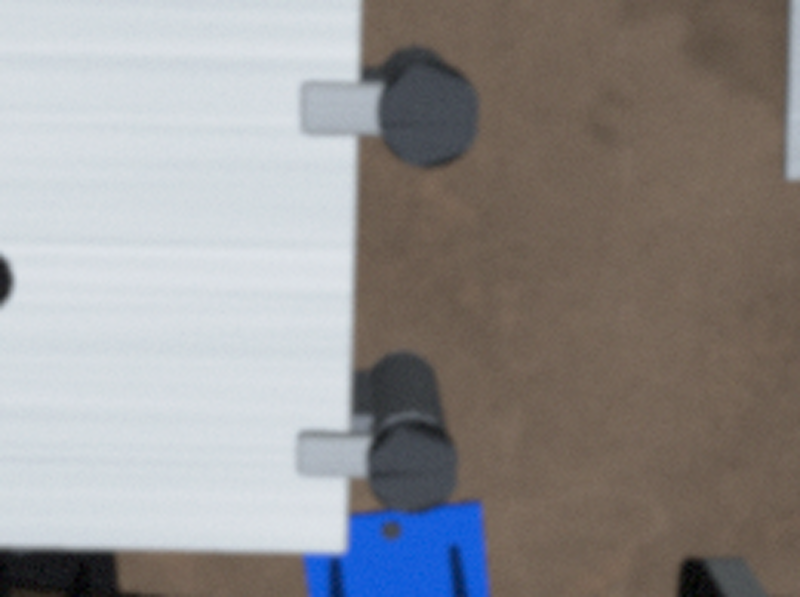

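The k0 crop shows the key bar at (420,283) lying in the bare-steel rest. The blue rest and the dark one elsewhere are empty look-alikes, so steel is the one meant. The s0 crop shows the slot lines running along the tub's y on both heads. Taking the key now.

```bash
cat >> h.py <<'E'
A=np.array([.5908,-.1595]);B=np.array([.5019,-.1575]);TUB=np.array([.5497,-.009]);TY=-.0225
def st(): 
    s=sense(); print("t",round(s["time_s"],1),"p",np.round(s["position"],4),"F",np.round(s["wrist_force"],1),"M",np.round(s["ft_torque"],2),"gap",round(s["finger_gap"],4),"gf",round(s["gripper_force"],1),"q7",round(s["joint_pos"][6],3)); return s
def twist(d,n=1):
    q=np.array(sense()["joint_pos"]); 
    for i in range(n): q[6]+=d/n; move_joints(q)
E
python3 - <<'E'
from h import *
K=[]
for i in(0,1):
    c=load(f"k{i}.npz"); b=blob(c,[.59,-.323],.105,.05,.094,.13,90); print(b); K.append(b[0])
k=np.mean(K,0); yaw=np.deg2rad(k[4]%180-90); print(k,yaw)
xy=k[:2]/1000
command_gripper(.045); movep([*xy,.2],down(yaw)); move_l([*xy,.103],feed=.1); st()
command_gripper(0.0,60); st(); move_l([*xy,.27]); s=st()
c=cam("side"); save(c,"key_side.png",(200,150,480,360))
E
```

```text
(array([ 595.1, -324. ,   61.5,    8.3,  -80.9]), np.int64(317), np.float64(0.1021))
(array([ 584.1, -324.8,   61.9,    9.7,  -89.1]), np.int64(425), np.float64(0.1025))
[ 589.6 -324.4   61.7    9.   -85. ] 0.08726646259971647
t 11.9 p [ 0.5902 -0.3246  0.1038] F [0.2 0.1 0.1] M [0.01 0.03 0.05] gap 0.045 gf 0.0 q7 0.224
t 12.3 p [ 0.59   -0.3246  0.1038] F [-0.4  0.1  4. ] M [0.04 0.08 0.01] gap 0.0109 gf 59.2 q7 0.224
t 13.6 p [ 0.589  -0.3243  0.2686] F [-0.5 -0.5 -1.9] M [ 0.01  0.03 -0.04] gap 0.011 gf 58.7 q7 0.305
```

View pics/key_side.png

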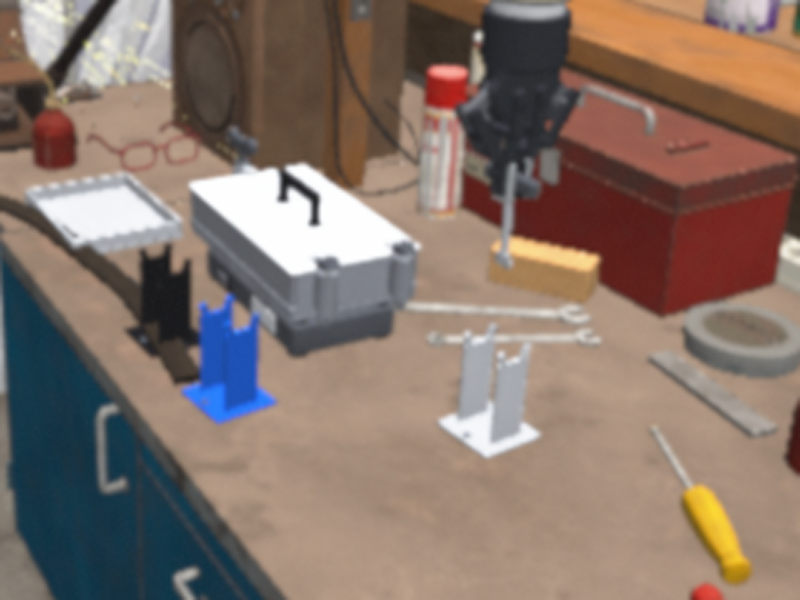

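The key hangs upright in the fingers and the steel rest is empty. Next, the slotted clamps.

```bash
cat >> h.py <<'E'
def goto(p,R,feed=.1,n=2):
    """line with correction of the steady error"""
    t=np.array(p,float); c=t.copy()
    for _ in range(n):
        move_l(c,R,feed=feed); sleep(.15); c=c+(t-sense()["position"])
def slot(P,yaw):
    R=down(yaw); movep([*P,.265],R); goto([*P,.235],R)
    for dx in (0,.0015,-.0015,.003,-.003):
        goto([P[0]+dx,P[1],.226],R,.05)
        move_l([P[0]+dx,P[1],.2162],R,feed=.015,until_force=6); s=st()
        if s["position"][2]<.2192: return True
    return False
E
python3 - <<'E'
from h import *
movep([.58,-.25,.27],down(0))
if slot(A,TY):
    for i in range(4): twist(.41); st()
    sleep(.2); st(); c=cam("side"); save(c,"a_side.png",(260,180,400,285))
E
```

```text
t 17.1 p [ 0.5907 -0.1595  0.2163] F [-0.2 -0.8  0.4] M [ 0.04  0.19 -0.01] gap 0.011 gf 58.8 q7 -0.072
t 17.6 p [ 0.5912 -0.1593  0.2163] F [ 1.4  0.7 -2.2] M [ 0.14 -0.3  -0.05] gap 0.0108 gf 58.7 q7 0.336
t 18.1 p [ 0.591  -0.1594  0.2163] F [ 0.3 -0.  -0.7] M [ 0.02  0.03 -0.03] gap 0.011 gf 58.8 q7 0.742
t 18.6 p [ 0.5908 -0.1596  0.2163] F [ 0.7 -0.5 -0.7] M [-0.14  0.21 -0.04] gap 0.0106 gf 58.9 q7 1.149
t 19.0 p [ 0.5907 -0.1599  0.2163] F [-0.9  0.2 -0.9] M [-0.14  0.16  0.  ] gap 0.0108 gf 58.9 q7 1.555
t 19.2 p [ 0.5907 -0.1598  0.2163] F [-0.9 -0.9 -0. ] M [-0.31  0.27 -0.12] gap 0.011 gf 58.9 q7 1.557
```

```bash
python3 - <<'E'
from h import *
twist(-.05); p=sense()["position"]; move_l([p[0],p[1],.265],feed=.1)
if slot(B,TY):
    for i in range(4): twist(.41)
    sleep(.2); st(); twist(-.05); p=sense()["position"]; move_l([p[0],p[1],.27],feed=.1)
    movep([.56,-.33,.29],down(.087)); c=cam("top"); save(c,"ab_top.png",(230,140,460,260))
E
```

```text
t 24.1 p [ 0.5018 -0.1575  0.2162] F [-0.5  0.8  0.3] M [ 0.06  0.18 -0.01] gap 0.011 gf 58.9 q7 0.105
t 26.2 p [ 0.5014 -0.1578  0.2163] F [-1.3 -0.  -0.2] M [-0.18  0.47  0.04] gap 0.0109 gf 58.9 q7 1.734
```

View pics/ab_top.png

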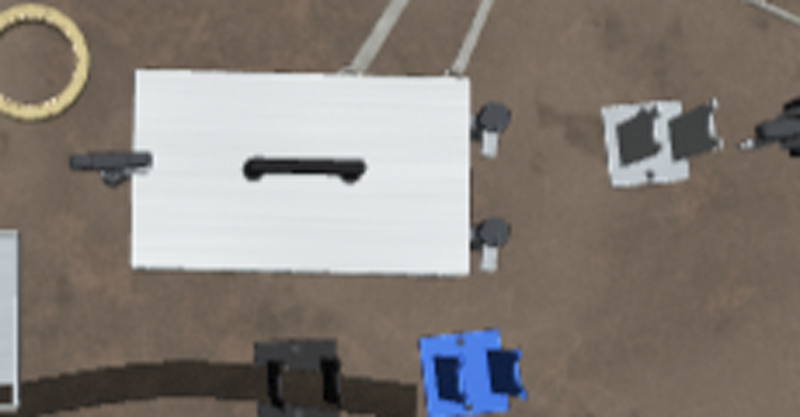

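Both slotted tabs now point 90° away from the cover. Hanging the key back, then on to the wing clamp.

```bash
python3 - <<'E'
from h import *
R=down(.087); movep([.590,-.3246,.27],R); goto([.590,-.3246,.215],R)
move_l([.590,-.3246,.12],feed=.08); print(move_l([.590,-.3246,.1036],feed=.03,until_force=6)); st()
command_gripper(.04); st(); sleep(.2); move_l([.590,-.3246,.2]); c=cam("wrist")
print(blob(c,[.59,-.3246],.105,.05,.088,.13,130))
save(c,"hung.png")
# wing
W=TUB+.149*np.array([-np.sin(TY),np.cos(TY)]); print(W)
movep([*W,.25],down(TY)); goto([*W,.2],down(TY)); goto([*W,.157],down(TY)); st(); command_gripper(0,120); st()
E
```

```text
True
t 31.6 p [ 0.5896 -0.3244  0.1037] F [-2.   0.2  4.5] M [ 0.01  0.11 -0.02] gap 0.0107 gf 59.5 q7 0.53
t 32.0 p [ 0.5887 -0.3239  0.1024] F [ 0.1 -0.4  0.1] M [-0.05  0.01  0.02] gap 0.0399 gf 0.0 q7 0.53
(array([ 589.2, -322.2,   63.9,   12.4,  -84.8]), np.int64(1881), np.float64(0.1049))
[0.55305222 0.13996229]
t 37.1 p [0.5525 0.1398 0.1563] F [-0.   1.   0.7] M [-0.02  0.04  0.05] gap 0.0403 gf 0.0 q7 -0.398
t 37.5 p [0.5535 0.1398 0.1566] F [3.8 0.3 0.4] M [ 0.01 -0.64 -0.13] gap 0.01 gf 117.8 q7 -0.398
```

View pics/hung.png

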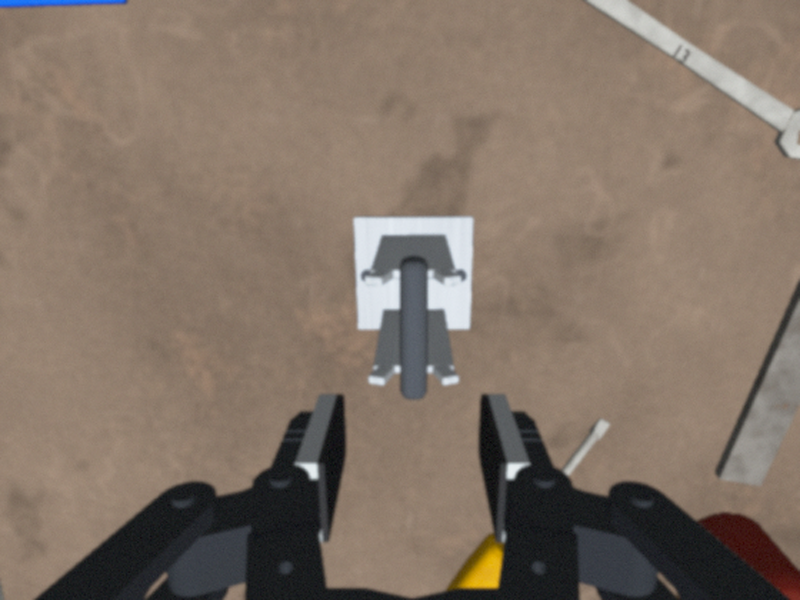

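The key bar at (413,330) lies in both notches of the steel rest. Now rocking the wing clamp.

```bash
python3 - <<'E'
from h import *
q0=np.array(sense()["joint_pos"])
for i in range(12):
    sgn=1 if i%2==0 else -1
    q=q0.copy(); q[6]+=sgn*.27; move_joints(q); sleep(.25); s=st()
    if sgn>0 and i>=4:
        q[6]=q0[6]+.42; move_joints(q); sleep(.1); s=st()
        if abs(s["ft_torque"][2])<.35 and s["joint_pos"][6]-q0[6]>.38: print("free?",i); break
E
```

```text
t 38.1 p [0.5533 0.1398 0.1566] F [-0.3  2.1  1.4] M [ 0.22  0.16 -2.39] gap 0.0101 gf 123.2 q7 -0.131
t 39.0 p [0.5538 0.1398 0.1566] F [ 2.8 -0.9 -0.2] M [-0.12 -0.48  1.13] gap 0.0101 gf 122.3 q7 -0.666
t 39.8 p [0.5533 0.1398 0.1566] F [0.1 0.7 0.5] M [ 0.19  0.14 -2.39] gap 0.0099 gf 123.4 q7 -0.13
t 40.6 p [0.5538 0.1398 0.1566] F [ 2.3 -1.9  0.2] M [-0.16 -0.52  1.13] gap 0.0098 gf 122.4 q7 -0.666
t 41.5 p [0.5532 0.1397 0.1566] F [ 0.1 -0.7  2.8] M [-0.2   0.15  0.03] gap 0.0095 gf 119.0 q7 -0.129
t 41.8 p [0.5531 0.1397 0.1566] F [-1.7 -1.7  3.8] M [-0.18  0.46 -0.07] gap 0.0101 gf 119.2 q7 0.019
free? 4
```

It broke free on the fifth swing. Opening it fully.

```bash
python3 - <<'E'
from h import *
for i in range(3): twist((1.60-.417)/3); 
s=st(); command_gripper(.04); p=sense()["position"]; move_l([p[0],p[1],.27])
# cover
R=down(TY); movep([*TUB,.25],R); c=cam("top"); X=cloud(c); print(blob(c,[.553,.14],.158,.045,.143,.17))
save(c,"open_top.png",(200,120,460,260))
goto([*TUB,.2],R); goto([*TUB,.156],R); command_gripper(0,80); st()
move_l([*TUB,.19],feed=.04); st(); move_l([*TUB,.24],feed=.1); sleep(.2); st()
c=cam("side"); save(c,"lift_side.png",(180,120,460,330))
E
```

```text
t 43.2 p [0.5524 0.1386 0.1566] F [-3.  -2.4  4.7] M [-0.43  0.62 -1.5 ] gap 0.0099 gf 120.6 q7 1.188
(array([5.529e+02, 1.401e+02, 5.790e+01, 1.040e+01, 1.000e-01]), np.int64(94), np.float64(0.1588))
t 48.4 p [ 0.5494 -0.009   0.1556] F [-1.1  0.2  2.6] M [-0.01  0.04 -0.03] gap 0.0104 gf 78.8 q7 0.011
t 49.4 p [ 0.5494 -0.009   0.1897] F [-0.1  0.1 -3.6] M [-0.    0.04  0.1 ] gap 0.0106 gf 77.9 q7 -0.0
t 50.2 p [ 0.5492 -0.009   0.2391] F [ 0.3  0.7 -4.8] M [ 0.02 -0.03 -0.01] gap 0.0104 gf 78.0 q7 -0.015
```

View pics/lift_side.png

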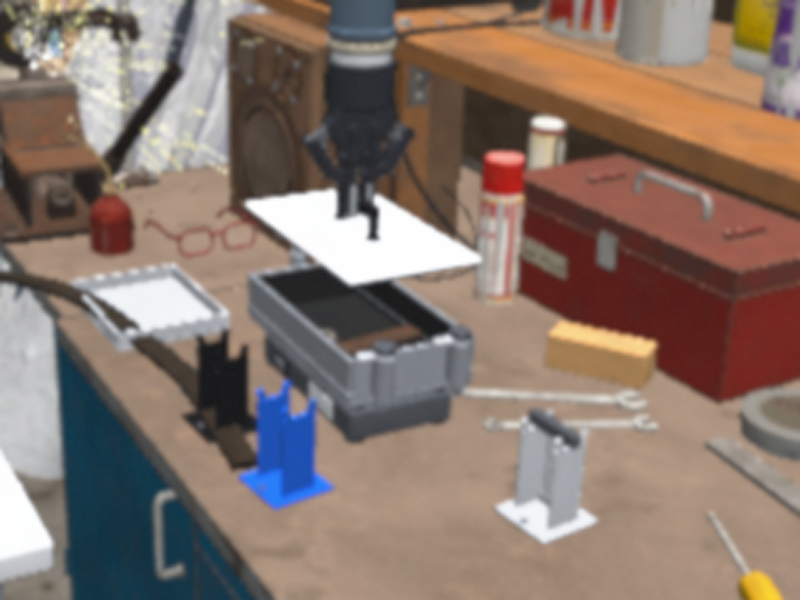

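The cover is lifted level and the key hangs in its rest. Laying the cover on the clear bench at (0.42, −0.38).

```bash
python3 - <<'E'
from h import *
R=down(TY); move_l([.42,-.38,.26],R,feed=.2); move_l([.42,-.38,.08],feed=.12)
print(move_l([.42,-.38,.050],feed=.03,until_force=5)); st()
command_gripper(.04); sleep(.2); s=st(); move_l([.42,-.38,.2]); 
command_gripper(.085)
for i,y in enumerate((-np.pi/2,np.pi/2)):
    movep([.55+.02*(1-2*i),-.009,.29],down(y)); c=cam("wrist"); np.savez(f"t{i}.npz",p=c[0],d=c[1],K=c[2],R=c[3],t=c[4]); save(c,f"t{i}.png")
movep([.45,-.2,.3],down(0))
c=cam("top"); np.savez("top1.npz",p=c[0],d=c[1],K=c[2],R=c[3],t=c[4])
print("cover",blob(c,[.42,-.38],.013,.17,.004,.025,256,150,60)); print("handle",blob(c,[.42,-.38],.052,.06,.038,.07))
print(sense()["time_s"])
E
```

```text
True
t 54.9 p [ 0.4198 -0.3798  0.0526] F [-0.3  0.8  4.9] M [0.06 0.03 0.04] gap 0.0106 gf 79.2 q7 0.899
t 55.5 p [ 0.4186 -0.3785  0.051 ] F [0.5 1.1 0.3] M [-0.01 -0.01  0.  ] gap 0.04 gf 0.0 q7 0.898
cover (array([ 4.227e+02, -3.168e+02,  1.546e+02,  1.383e+02, -2.000e-01]), np.int64(1164), np.float64(0.0127))
handle None
62.8417
```

View pics/t0.png

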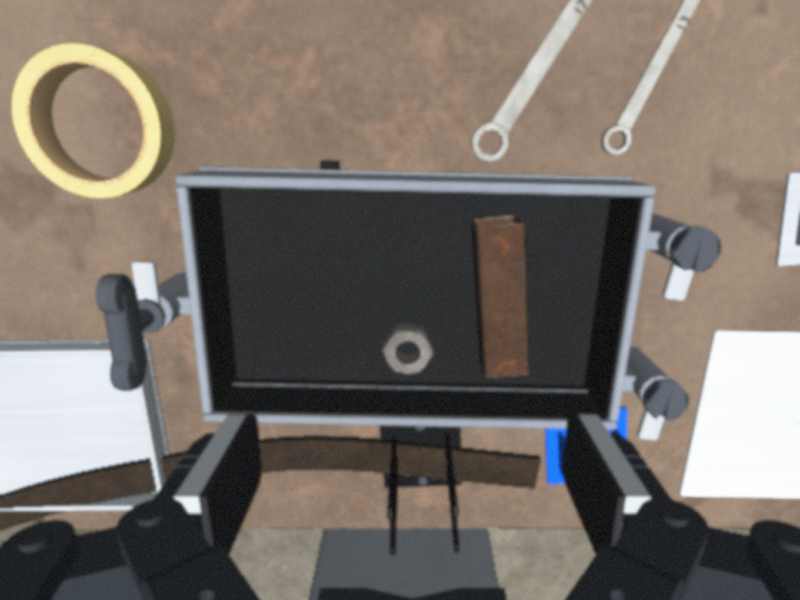

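The tub holds one tube at (503,297) and one nut at (408,350). Measuring both from the two views, along with the tray.

```bash
python3 - <<'E'
from h import *
def hsv(c,lo,hi,g,r,z):
    m=cv2.inRange(cv2.cvtColor(c[0],cv2.COLOR_RGB2HSV),lo,hi)
    v,u=np.nonzero(m); P=onplane(c,np.c_[u,v],z); k=np.hypot(*(P[:,:2]-g).T)<r
    mm=np.zeros(m.shape,np.uint8); mm[v[k],u[k]]=1; n,l,s,_=cv2.connectedComponentsWithStats(mm); mm=(l==1+np.argmax(s[1:,4]))
    rr,a=rect(c,mm,z); return rr,round(a,1),mm.sum(),mm
for f in("t0.npz","t1.npz"):
    c=load(f)
    if f=="t0.npz": gt=onplane(c,[503*.7,297*.7],.091)[0,:2]; gn=onplane(c,[408*.7,350*.7],.077)[0,:2]; print(gt,gn)
    X=cloud(c)
    a=hsv(c,(0,60,40),(25,255,255),gt,.075,.091); print("tube",a[:3],np.percentile(X[a[3]][:,2],[10,50,90]))
    b=hsv(c,(0,0,75),(180,70,255),gn,.03,.077); print("nut",b[:3],np.percentile(X[b[3]][:,2],[10,50,90]))
c=load("top1.npz"); X=cloud(c)
m=(X[...,2]>.016)&(X[...,2]<.035)&(abs(X[...,0]-.43)<.13)&(abs(X[...,1]-.31)<.13)&(c[0].min(2)>120)
print("tray",rect(c,m,.024))
print(blob(c,[.59,-.324],.105,.05,.088,.13,130))
c=load("t0.npz");u=proj(c,[*gn,.077])[0].astype(int);save(c,"nut.png",(u[0]-60,u[1]-45,u[0]+120,u[1]+45))
E
```

```text
[ 0.55308584 -0.06671393] [ 0.51141832 -0.00756289]
tube (array([ 0.5508, -0.0665,  0.1047,  0.0298]), 5.5, np.int64(3659)) [0.08995248 0.09139228 0.09238271]
nut (array([ 0.5106, -0.0071,  0.0347,  0.0319]), 23.9, np.int64(726)) [0.06358106 0.07719916 0.07827453]
tube (array([ 0.5467, -0.0664,  0.1044,  0.0304]), 4.8, np.int64(3644)) [0.08991842 0.09120987 0.09219234]
nut (array([ 0.5098, -0.0067,  0.0323,  0.0329]), 45.5, np.int64(850)) [0.06723204 0.07709972 0.07827587]
tray (array([0.4147, 0.3012, 0.1882, 0.1513]), 89.9949722290039)
(array([ 590.1, -321. ,   65.4,   34.1,  -86.5]), np.int64(140), np.float64(0.1023))
```

View pics/nut.png

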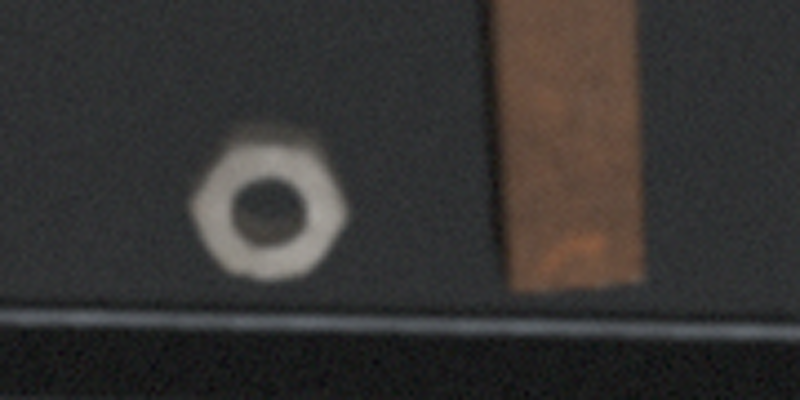

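The nut has corners along the tub's y, so its flat normals are at about −2°, 58° and 118°. Gripping at 58° clears the front wall. The tube's long axis is 5° from x, and the tray's current centre is (0.415, 0.301).

```bash
python3 - <<'E'
from h import *
R=down(np.deg2rad(95.2)); T=[.5488,-.0665]; D=[.4147,.258]
command_gripper(.05); movep([*T,.22],R); goto([*T,.16],R); print(move_l([*T,.089],feed=.08,until_force=8)); st()
command_gripper(0,60); st(); move_l([*T,.22],feed=.15); st()
movep([*D,.15],down(np.pi/2)); 
print(move_l([*D,.036],feed=.08,until_force=5)); st(); command_gripper(.05); move_l([*D,.15]); command_gripper(.039)
N=[.5102,-.0069]; R=down(np.deg2rad(58.2)); movep([*N,.22],R); goto([*N,.15],R)
c=cam("wrist"); X=cloud(c)
goto([*N,.11],R); print(move_l([*N,.087],feed=.03,until_force=5)); st(); command_gripper(0,50); st()
move_l([*N,.2],feed=.1); st()
E
```

```text
False
t 66.8 p [ 0.5492 -0.0666  0.0894] F [-0.4  1.1  0.6] M [ 0.    0.04 -0.04] gap 0.0501 gf 0.0 q7 1.79
t 67.2 p [ 0.5494 -0.0666  0.0898] F [-0.4 -0.4  4. ] M [0.02 0.07 0.  ] gap 0.0293 gf 60.3 q7 1.79
t 68.2 p [ 0.5479 -0.0664  0.2188] F [-1.2  0.2 -2.6] M [0.02 0.   0.01] gap 0.0289 gf 59.6 q7 1.76
True
t 70.8 p [0.4145 0.2578 0.0393] F [-1.2 -1.2  8. ] M [-0.2   0.61  0.05] gap 0.0286 gf 86.5 q7 0.919
True
t 76.6 p [ 0.5099 -0.0069  0.0896] F [-0.3  0.3  3.7] M [-0.02  0.19 -0.04] gap 0.0392 gf 0.0 q7 1.076
t 76.8 p [ 0.5104 -0.0072  0.0905] F [-1.5 -0.5  9.6] M [-0.18  0.31 -0.01] gap 0.0291 gf 48.8 q7 1.076
t 78.1 p [ 0.5097 -0.0069  0.1993] F [ 0.1 -0.  -0.4] M [-0.07 -0.    0.03] gap 0.0287 gf 49.4 q7 1.025
```

```bash
cat >> h.py <<'E'
def tray(c):
    X=cloud(c); m=(X[...,2]>.016)&(X[...,2]<.035)&(abs(X[...,0]-.42)<.15)&(abs(X[...,1]-.31)<.16)&(c[0].min(2)>120); return rect(c,m,.024)
E
python3 - <<'E'
from h import *
c=cam("top"); t=tray(c); print("tray",t); 
D=[t[0][0],t[0][1]+.045]
movep([*D,.15],down(np.deg2rad(58))); print(sense()["finger_gap"]); print(move_l([*D,.033],feed=.08,until_force=4)); st(); command_gripper(.05); move_l([*D,.16])
movep([.45,-.1,.3],down(0)); c=cam("top"); print("tray",tray(c)); save(c,"tray_top.png",(130,130,520,290))
E
```

```text
tray (array([0.4147, 0.3012, 0.1882, 0.1513]), 89.99494934082031)
0.028955537231759854
True
t 80.9 p [0.4146 0.3461 0.0335] F [-0.5 -0.8  5.3] M [-0.    0.07  0.05] gap 0.0291 gf 49.9 q7 0.279
tray (array([0.4147, 0.3012, 0.1882, 0.1513]), 89.99494934082031)
```

View pics/tray_top.png

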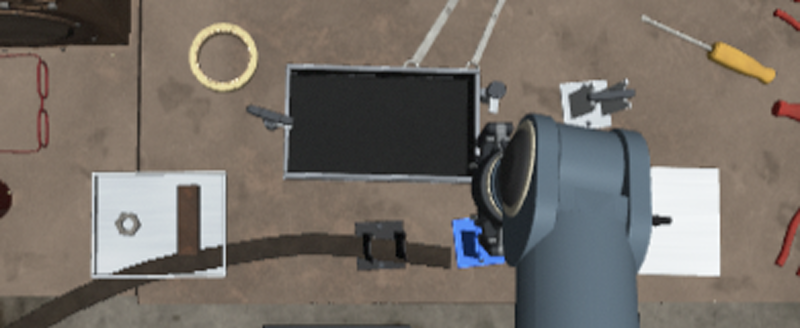

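Tube and nut both lie in the tray, at (189,220) and (127,223). The wing bar at (270,118) has been swept back to about −0.3 by the transfers, so I'll measure it and reopen it before the cover goes on.

```bash
python3 - <<'E'
from h import *
for y in(0.4,.4-np.pi/2):
    movep([.553,.14,.29],down(y)); c=cam("wrist"); print(blob(c,[.553,.14],.158,.045,.145,.17)); 
save(c,"wing2.png"); print(sense()["joint_pos"],sense()["time_s"])
E
```

```text
(array([548. , 141.1,  59.7,   4.4,  73.4]), np.int64(288), np.float64(0.1548))
(array([556.4, 138.3,  61.2,  12.2,  71.9]), np.int64(436), np.float64(0.1557))
[-0.80555672  0.29662571  0.6126024   1.7732713  -0.18717254  1.12995938
 -1.30418665] 86.475
```

View pics/wing2.png

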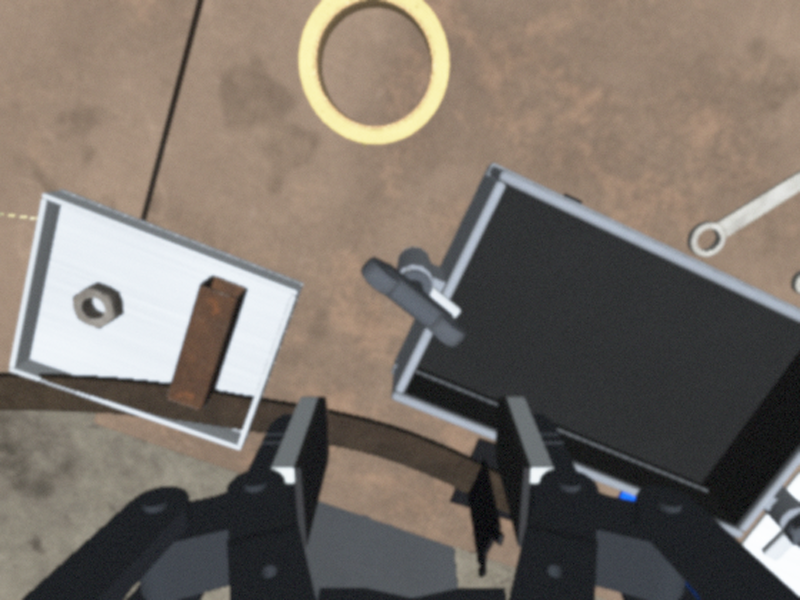

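The bar at (413,302) is at about 72.5°, i.e. joint ≈ −0.28, with its tab over the mouth. Turning it open again.

```bash
python3 - <<'E'
from h import *
W=[.5531,.14]; R=down(-.305)
command_gripper(.04); movep([*W,.25],R); st(); goto([*W,.2],R); goto([*W,.157],R); command_gripper(0,80); s=st()
assert s["joint_pos"][6]+1.9<2.6
for i in range(4): twist(1.875/4)
st(); command_gripper(.04); p=sense()["position"]; move_l([p[0],p[1],.28])
# look at the cover on the bench and the wing
for y in(-np.pi/2,np.pi/2):
    movep([.43,-.37,.26],down(y)); c=cam("wrist"); print("handle",blob(c,[.42,-.379],.052,.055,.04,.07)); 
c=cam("top"); print("wing",blob(c,[.553,.14],.158,.045,.143,.17)); print("tray",tray(c)); st()
E
```

```text
t 87.5 p [0.5533 0.1399 0.2502] F [-0.2 -0.1 -0.1] M [ 0.   -0.02  0.01] gap 0.0403 gf 0.0 q7 -0.48
t 90.2 p [0.5538 0.1396 0.1566] F [ 4.9 -1.1 -1.1] M [-0.23 -0.8   0.09] gap 0.0105 gf 78.9 q7 -0.424
t 92.3 p [0.5526 0.1386 0.1565] F [-1.7 -2.8  2.8] M [-0.43  0.22 -0.53] gap 0.0105 gf 79.7 q7 1.439
handle (array([ 421.8, -380.9,   86.9,   12.8,   88.8]), np.int64(1225), np.float64(0.0519))
handle (array([ 417.6, -380.5,   86.8,   12.3,   88.5]), np.int64(1269), np.float64(0.0518))
wing (array([5.529e+02, 1.401e+02, 5.790e+01, 1.040e+01, 1.000e-01]), np.int64(94), np.float64(0.1592))
tray (array([0.4147, 0.3012, 0.1882, 0.1513]), 89.99494934082031)
t 97.7 p [ 0.4299 -0.3698  0.2594] F [0.6 0.6 0.1] M [-0.04 -0.   -0.02] gap 0.0402 gf 0.0 q7 1.83
```

```bash
python3 - <<'E'
from h import *
R=down(TY); H=[.4197,-.3807]; P=[.5497,-.0095]
movep([*H,.2],R); goto([*H,.1],R); goto([*H,.0535],R); command_gripper(0,80); st()
move_l([*H,.26],feed=.1); move_l([*P,.26],R,feed=.2); goto([*P,.19],R); st()
c=cam("top"); print("cover",blob(c,P,.15,.16,.13,.16,256,150,60))
print(move_l([*P,.1545],feed=.02,until_force=6)); st()
c=cam("side"); save(c,"seat.png",(180,120,460,330))
E
```

```text
t 102.2 p [ 0.4194 -0.3804  0.053 ] F [-1.3  0.5  2.6] M [ 0.05  0.12 -0.02] gap 0.0105 gf 78.3 q7 0.265
t 107.9 p [ 0.5492 -0.0096  0.1892] F [-0.  -0.3 -4.6] M [-0.    0.02 -0.02] gap 0.0106 gf 77.9 q7 -0.395
cover (array([550.8,  25.6, 195.1, 155.4,  88.7]), np.int64(2780), np.float64(0.1493))
True
t 109.5 p [ 0.5496 -0.0095  0.156 ] F [ 0.1 -0.2  6.2] M [0.05 0.02 0.02] gap 0.0104 gf 79.4 q7 -0.429
```

View pics/seat.png

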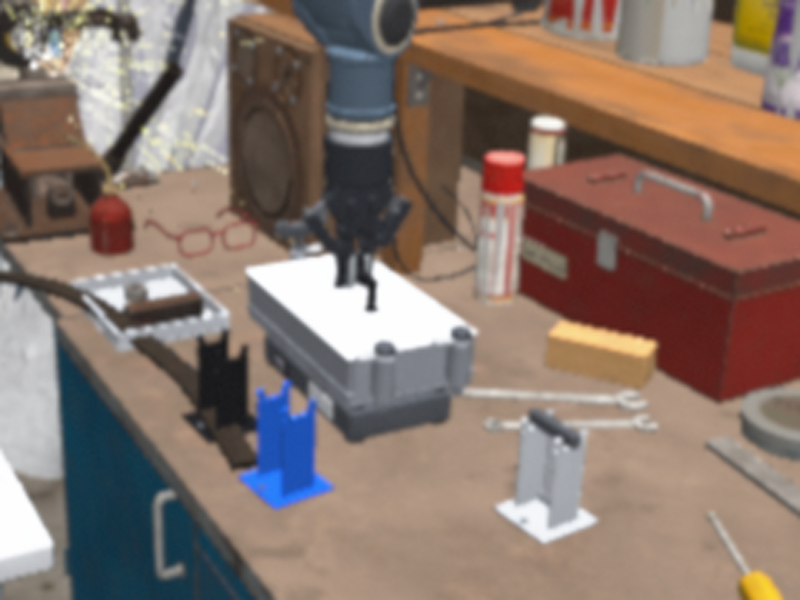

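The cover is flush on the tub; contact came at TCP 0.156, exactly the seated height. Releasing it and closing the wing clamp.

```bash
python3 - <<'E'
from h import *
command_gripper(.04); sleep(.2); p=sense()["position"]; move_l([p[0],p[1],.26])
W=[.5531,.14]; R=down(TY+1.565); movep([*W,.26],R); goto([*W,.2],R); goto([*W,.157],R); command_gripper(0,80); s=st()
assert s["joint_pos"][6]-1.6>-2.6
for i in range(4): twist(-1.565/4)
st(); command_gripper(.04); p=sense()["position"]; move_l([p[0],p[1],.28])
for y in(-np.pi/2,np.pi/2):
    movep([.53,-.0,.33],down(y)); c=cam("wrist")
    print("wing",blob(c,[.553,.14],.158,.045,.143,.17)); print("handle",blob(c,[.551,-.009],.155,.06,.138,.17)); print("cover",blob(c,[.551,-.008],.116,.16,.108,.126,256,130,60))
save(c,"end.png")
movep([.45,-.1,.33],down(0)); c=cam("top"); print("tray",tray(c)); save(c,"endtop.png",(60,130,520,290)); st()
E
```

```text
t 114.8 p [0.5528 0.1387 0.1567] F [-2.  -4.4  5.4] M [-0.83  0.33  0.14] gap 0.0105 gf 78.8 q7 0.681
t 116.7 p [0.5536 0.1395 0.1567] F [ 2.5  0.6 -0.9] M [ 0.09 -0.38 -0.07] gap 0.0106 gf 78.0 q7 -0.87
wing (array([554.8, 136.7,  62.8,  13.4, -89.8]), np.int64(1301), np.float64(0.1587))
handle (array([551.2, -10.1,  86.7,  12.7,  88.9]), np.int64(1581), np.float64(0.155))
cover (array([550. ,  -5.1, 275.9, 155.3,  88.8]), np.int64(49960), np.float64(0.1165))
wing (array([550.8, 137.2,  63. ,  15.7, -90. ]), np.int64(1260), np.float64(0.1583))
handle (array([546. , -10.2,  86.9,  14.4,  88.7]), np.int64(1512), np.float64(0.1547))
cover (array([548.7,  -4.6, 274.9, 155.4,  88.8]), np.int64(44111), np.float64(0.1164))
tray (array([0.4147, 0.3012, 0.1882, 0.1513]), 89.9949722290039)
t 122.6 p [ 0.4504 -0.0993  0.3301] F [-0.7 -0.6  0.5] M [ 0.01 -0.03 -0.02] gap 0.0402 gf 0.0 q7 -0.026
```

View pics/endtop.png

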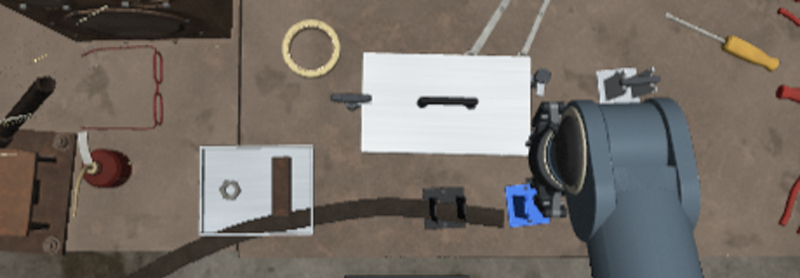

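The parts are in the tray, the cover is seated at the right height, the wing clamp is over it, the key is in its rest, and the spectacles and oil can are where they were. Handing in.

```bash
python3 -c "
from rig import *
print(finish_job())"
```

```text
the job is handed in; nothing more can be done
None
```

I handed the job in at about 123 s with every step done; the verdict isn't shown to me, and one slip on the way was that the gripper swept the freed wing clamp shut while moving parts, so I reopened it before refitting the cover.

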